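# Clip the oak wreath into the snap hook of the trim stand

### The arm

A 6-joint arm with a two-finger parallel gripper is mounted at the origin on the work surface. World frame = base frame: x ahead of the robot, y to its left, z up, the work surface at z = 0. Lengths are in m, angles in rad, forces in N, time in s.
With the tool pointing down it reaches from about 0.425 to 0.95 m from the base axis. Payload 3.5 kg.
Tool frame: the origin (TCP) lies at the very end of the fingers, on their centre line; the grasp point (between the pads) lies 19 mm behind it; z points along the fingers, y is the line along which they close (so a half turn about z gives the same grasp; the last joint's range is limited). The gripper opens to 85 mm and grips with 20 to 120 N. Pads are 22 mm wide; open, the fingers measure 114 mm over their backs; the gripper's body (76 mm by 85 mm) begins 54 mm behind the grasp point. The pads swing forward as they close: fully open they stand 13 mm farther back than shut.
Start: joints at [1.129, 0.286, 1.577, -0, 1.279, -0.15], TCP at [0.194, 0.646, 0.231] pointing down, gripper open.
Joint ranges: [-2.77, 2.77], [-0.9, 2.22], [0.21, 2.48], [-1.53, 4.67], [0.24, 2.81], [-2.84, 2.84]. Speed limits (rad/s): [2.79, 2.79, 3.14, 3.14, 3.14, 3.14].

### API

Orientations are given as a rotation vector (axis times angle).
In Python, from bench import ctrl, viewer gives the robot as it stands.
- The arm moves only by the tool send_rows, never from a script. Its argument "targets" is one flat list of numbers, 7 for each row, row after row: the shift along the tool's x, y, z in units of 0.5 m (1.0 is 0.5 m), then the turn, a rotation vector about the tool's x, y, z in units of 180 degrees (1.0 is 180 degrees), then the opening, from 0 (shut) to 1 (fully open). A call has 1 to 10 rows; each row is the pose to reach, as a shift and turn from the pose commanded when the call began, along the tool's axes at that moment, turning the shorter way round; what a row does not reach only later rows make up. A row lasts 1/10 s, in which the tool goes at most 50 mm and 8.59 degrees, less where a joint would pass 70% of its speed; a pose out of reach is approached as far as the arm can. A call with a number of a shift or a turn outside -1 to 1 is refused whole. A call with a gripper value outside its range is refused whole. The fingers move at their own pace and stop on an object; "newtons" is the grip in N (left out, the last holds). Time passes only in rows, so rows that repeat a pose let the fingers close. It gives the time, the measured TCP pose, the force, the opening and the grip force at its end, in the units of the state.
- ctrl.get_obs(): the state, without advancing time (a new reading comes with each control period).
- viewer.grab_frame(name): name is "side" or "top" or "wrist"; returns a dict with "frame" (420x560x3 uint8, red, green, blue), "K" (3x3 intrinsics, pixels), "D" ([k1, k2, p1, p2, k3] as OpenCV has them; the pictures are not rectified), "R" (3x3) and "t" (3): a world point X has camera coordinates R X + t. Camera axes: x right, y down, z forward; pixel columns grow to the right and rows downward; lengths in m; the calibration is good to about 2 mm. A picture is of the moment at which its call begins. There is no depth.
- ctrl.job_done(): hands the job in; it is judged then, once.
The state is a dict: "time": time; "joint_pos": joint angles; "qd": joint speeds; "joint_efforts": joint torques, N m; "tcp_pos": TCP position; "orientation": TCP orientation; "force": force on the tool from outside, world axes, zero at the start; "moment": the same for the moment, N m; "gripper_width": finger opening in m; "grip_force": force on a finger pad.
Only numpy, scipy, OpenCV 4.12 (cv2) and the standard library are available. Lean on these libraries where they do the work, as an engineer would, in place of code of your own. Each camera call takes 0.05 s, during which the arm holds its last target. There are 200 camera calls.

### The job

Lift the oak wreath frame out of its low slotted rest and press it straight down into the tall slotted stand until the red sprung gate of the snap hook is pushed open, the wreath's lower rim slips past it and the gate snaps shut above the rim. Feel your way down and press gently: stop pushing once it is home. Let go, leaving the wreath standing caught in the hook, and do not disturb the two aluminium spacers or the grey hand-setting tool.

Things in the scene. Friction and masses are not known exactly. Their poses are not given: they have to be found in the camera images.
- wreath: Carved oak wreath frame: upright ring, 100 mm outer, 80 mm inner diameter, rim 10 mm radially and 10 mm thick, about 40 g. Origin at the lowest point of its outer edge; z up through its centre (50 mm up), x normal to its plane. Starts standing in the rest, facing as the rest does. Grip its top rim from above across the 10 mm thickness (fingers closing along x).
- wreath_top (a point): Topmost point of the wreath's outer edge, 100 mm above its origin.
- rest: Low beech rest, fixed: base 70 x 110 x 8 mm, slot 13.5 mm wide along y between two walls that reach 40 mm high. Origin at the centre of its underside, z up. The wreath's bottom stands on the slot floor, 8 mm up.
- stand: Beech trim stand, fixed: base 100 (x) x 134 (y) x 10 mm, origin at the centre of its underside, z up. Two cheeks at y = 36..54 and -54..-36 mm, each with a slot 14 mm wide (x = -7..7) along y, walls 118 mm high. Its x is the slots' normal. Over 22 N between wreath and stand (hook included) is too much.
- stand_slot (a point): Point midway between the stand's cheeks at the height of their flared mouths, 128 mm above its origin. The wreath goes in from straight above, its plane in the slots (its x along the stand's x, either way round), centred at y = 0; end stops leave it 4 mm of play along y.
- hook_foot (a point): Foot of the snap hook's post: top of the stand's base, x = y = 0, 10 mm up. Hook between the cheeks, mouth up: nose at -x, back at +x, rigid flat seat, gate's top 37.5 mm above the seat. The post is clamped at a different height each time, not reported: seat 24 to 56 mm, gate's top 61 to 94 mm above the stand's underside; find it by feel.
- gate (a joint): Angle of the red gate, 26 x 8 x 4 mm, hinged at stand x = +18 mm: 0 rad shut (level), swings down only, to 1.4; a spring shuts it. It opens to 0.9 to 1.25 as the rim passes, at 2 to 8 N downward push; when the bottom of the rim is 30 to 36 mm below where it first met the gate (2 to 7 mm above the seat) the gate slips off and snaps shut above the rim.
- spacer_a: Loose aluminium movement spacer, a tube 22 mm across and 24 mm tall standing on end, origin at the centre of its underside. Leave alone.
- spacer_b: The other spacer, alike. Leave alone.
- setting_tool: Loose grey plastic hand-setting tool lying flat, 137 mm long, 22 mm wide, 14 mm high, origin under its middle, x along its length. Leave alone.
Things that resemble listed ones, but are neither listed nor needed, are in the scene too. Several things have the shape of the rest; the one meant has the colours described above. What is meant by the wreath is not purple, and is the larger of those in its own colour.

How it is judged:
By the outcome, as a careful person would: the job done as asked, in the order asked, and still so for the second after the job is handed in, with the robot touching nothing.
It also fails if it takes over 54 s, if anything falls off the work surface, if the arm or the gripper's body presses on something with over 40 N, if the wrist force passes 120 N, or if a joint passes its speed limit or range.

## Working session

There is one attempt and no reset: what is moved stays moved. The work goes in short steps, Python scripts to look and compute and a tool call to move; the robot and the scene stay as the last step left them, time stands still between calls to the robot, and variables do not carry over. Pictures are saved under pics/ and viewed, at most 10 in all, crops included, and the job is handed in when it is done.

Besides the shell and the picture viewer there is one more tool, called after "Request:" as a command line: name --argument value ..., lists and objects as JSON in quotes. send_rows: Moves the arm, as the interface text tells. Its arguments: {"type":"object","properties":{"targets":{"type":"array","items":{"type":"number"}},"newtons":{"type":"number"}},"required":["targets"]}

```bash
mkdir -p pics; cat > h.py <<'E'
from bench import ctrl, viewer
import numpy as np, cv2, pickle
def grab(n,f):
    d=viewer.grab_frame(n); cv2.imwrite('pics/'+f+'.png',d['frame'][:,:,::-1]); pickle.dump(d,open(f+'.pkl','wb')); return d
def ray(d,uv):
    p=cv2.undistortPoints(np.array([[uv]],float),np.array(d['K']),np.array(d['D']))[0,0]
    R=np.array(d['R']);v=R.T@np.array([p[0],p[1],1]);c=-R.T@np.array(d['t']);return c,v
def atz(d,uv,z):
    c,v=ray(d,uv);return c+v*(z-c[2])/v[2]
def proj(d,X):
    r=cv2.Rodrigues(np.array(d['R']))[0]
    return cv2.projectPoints(np.array(X,float).reshape(-1,1,3),r,np.array(d['t'],float),np.array(d['K']),np.array(d['D']))[0][:,0]
E
python3 - <<'E'
from h import *
for n in('side','top'):
    d=grab(n,n+'1'); print(n,-np.array(d['R']).T@d['t'])
a=cv2.imread('pics/side1.png');b=cv2.imread('pics/top1.png')
o=ctrl.get_obs();print(o)
E
```

```text
side [ 0.19323879 -0.53386689  0.47912462]
top [0.43747233 0.0259369  1.03180996]
{'time': 0.1, 'joint_pos': array([ 1.12898932e+00,  2.87138966e-01,  1.57802673e+00,  2.30383399e-05,
        1.27857217e+00, -1.50003402e-01]), 'qd': array([-2.35914867e-04, -1.22505914e-03, -3.48365669e-03, -7.41626534e-04,
        1.95587482e-03,  9.43950294e-05]), 'joint_efforts': array([ 4.46741169e-04, -4.07293975e+01, -2.93700010e+01, -1.09538296e-04,
        3.35039513e-03, -1.68842843e-05]), 'tcp_pos': array([0.19389989, 0.64594069, 0.23004631]), 'orientation': array([-0.45665563, -3.10757093,  0.00321248]), 'force': array([ 0.65522609,  0.38203412, -0.05116455]), 'moment': array([-0.00784643, -0.0037873 ,  0.04276011]), 'grip_force': 0.0, 'gripper_width': 0.08548539092194306}
```

View pics/side1.png

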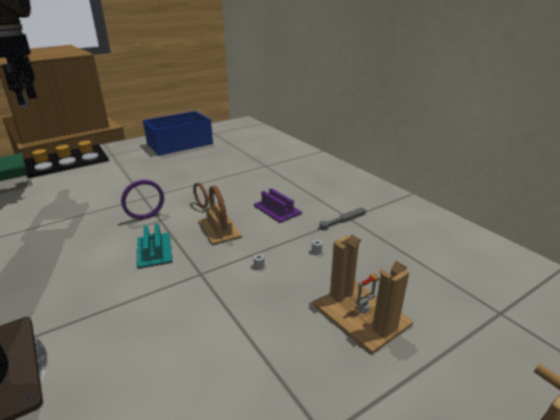

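View pics/top1.png

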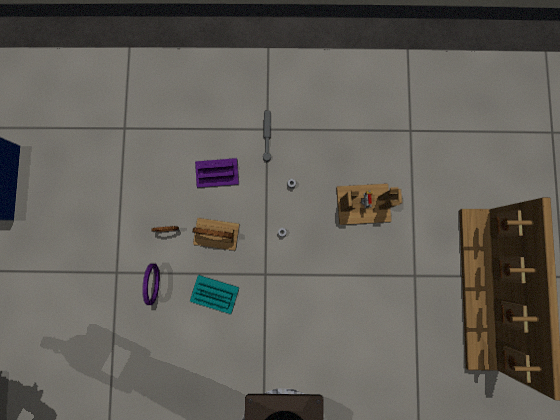

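The side view shows the brown rest with its ring at (218,215), a smaller brown ring at (200,195), a purple ring at (143,200), a purple rest at (277,205) and a teal rest at (154,245). The stand is at (365,300), the spacers at (259,262) and (317,247), and the tool at (343,218). In the top view the rest and ring are at (215,234), the small brown ring at (165,230) and the stand at (368,203). The brown ring in the beech rest looks like the larger one, so I'll confirm it in crops.

```bash
python3 - <<'E'
import cv2,numpy as np
b=cv2.imread('pics/top1.png');a=cv2.imread('pics/side1.png')
f=lambda i,x,y,w,h,s:cv2.resize(i[y:y+h,x:x+w],None,fx=s,fy=s,interpolation=cv2.INTER_CUBIC)
t=np.vstack([f(b,145,205,100,75,4),f(b,325,165,100,75,4)])
s=np.vstack([f(a,180,170,100,75,4),f(a,305,230,133,100,3)[:300,:400]])
cv2.imwrite('pics/crop1.png',np.hstack([t,s[:, :400]]))
E
```

```text
Traceback (most recent call last):
ValueError: all the input array dimensions except for the concatenation axis must match exactly, but along dimension 1, the array at index 0 has size 400 and the array at index 1 has size 399
```

```bash
python3 - <<'E'
import cv2,numpy as np
b=cv2.imread('pics/top1.png');a=cv2.imread('pics/side1.png')
f=lambda i,x,y,w,h:cv2.resize(i[y:y+h,x:x+w],(400,300),interpolation=cv2.INTER_CUBIC)
t=np.vstack([f(b,145,205,100,75),f(b,325,165,100,75)])
s=np.vstack([f(a,180,170,100,75),f(a,290,230,160,120)])
cv2.imwrite('pics/crop1.png',np.hstack([t,s]))
E
```

```text
(no output)
```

View pics/crop1.png

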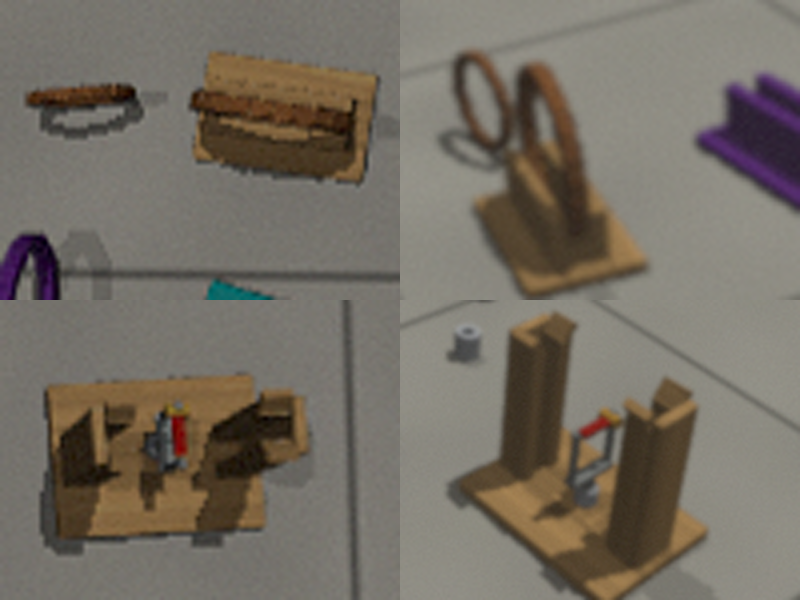

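The crop confirms the choice. The larger oak ring stands in the beech rest (top view about (213,233)). The ring at (165,230) is smaller and lies free, and the other ring is purple. The stand's gate is red, and its yellow hinge side points to the top of the image, so stand +x is roughly world +x.

```bash
cat >> h.py <<'E'
from scipy.optimize import least_squares
from scipy.spatial.transform import Rotation as Ro
def fit(obs,g):  # obs: list of (d, localpts, uv) ; pose x,y,yaw on table
    def res(p):
        R=Ro.from_euler('z',p[2]).as_matrix(); o=[]
        for d,L,uv in obs: o.append((proj(d,np.array(L)@R.T+[p[0],p[1],0])-np.array(uv)).ravel())
        return np.concatenate(o)
    r=least_squares(res,g); return r.x,r.fun.reshape(-1,2)
E
python3 - <<'E'
from h import *
np.set_printoptions(precision=4,suppress=True)
d=pickle.load(open('top1.pkl','rb'));s=pickle.load(open('side1.pkl','rb'))
c=lambda P,x,y:[[x+u/4,y+v/4] for u,v in P]
R=lambda a,b,z:[[a,b,z],[a,-b,z],[-a,-b,z],[-a,b,z]]
uv=c([(208,50),(378,73),(362,183),(196,158)],145,205)
print('rest',fit([(d,R(.035,.055,.008),uv)],[.5,.15,0]))
uv=c([(47,85),(253,76),(264,226),(57,240)],325,165)
print('stand',fit([(d,R(.05,.067,.01),uv)],[.6,-.2,0]))
for u in [(190,97),(192,108),(355,125),(353,108),(275,104)]:
    print(atz(d,c([u],145,205)[0],.1))
o=ctrl.get_obs();print(Ro.from_rotvec(o['orientation']).as_matrix())
E
```

```text
rest (array([ 0.4887,  0.1762, -0.1223]), array([[ 0.3816,  0.1129],
       [ 0.175 ,  0.0131],
       [ 0.2746, -0.307 ],
       [-0.829 ,  0.1784]]))
stand (array([ 0.5694, -0.2015,  0.0614]), array([[-0.2161, -0.0083],
       [-0.1455, -0.3602],
       [ 0.3774,  0.586 ],
       [-0.0188, -0.2287]]))
[0.4945 0.219  0.1   ]
[0.4881 0.2176 0.1   ]
[0.4792 0.1223 0.1   ]
[0.4891 0.1237 0.1   ]
[0.4909 0.1692 0.1   ]
[[-0.9577  0.2877 -0.0009]
 [ 0.2877  0.9577 -0.0019]
 [ 0.0003 -0.0021 -1.    ]]
```

Request:
send_rows --targets '[-0.835, -0.73, 0, 0, 0, 0.446, 0.6, -0.835, -0.73, 0, 0, 0, 0.446, 0.6, -0.835, -0.73, 0, 0, 0, 0.446, 0.6, -0.835, -0.73, 0, 0, 0, 0.446, 0.6, -0.835, -0.73, 0, 0, 0, 0.446, 0.6, -0.835, -0.73, 0, 0, 0, 0.446, 0.6, -0.835, -0.73, 0, 0, 0, 0.446, 0.6, -0.835, -0.73, 0, 0, 0, 0.446, 0.6, -0.835, -0.73, 0, 0, 0, 0.446, 0.6, -0.835, -0.73, 0, 0, 0, 0.446, 0.6]'

```text
time: 1.1
tcp_pos: [0.4604, 0.2211, 0.231]
orientation: [-2.357, -2.077, 0.0]
force: [0.9, 0.4, 0.1]
gripper_width: 0.0512
grip_force: 0.0
```

Request:
send_rows --targets '[-0.082, 0.068, 0, 0, 0, 0, 0.6, -0.082, 0.068, 0, 0, 0, 0, 0.6, -0.082, 0.068, 0, 0, 0, 0, 0.6]'

```text
time: 1.4
tcp_pos: [0.4889, 0.177, 0.2308]
orientation: [-2.355, -2.077, 0.001]
force: [-0.2, 0.8, 1.0]
gripper_width: 0.0513
grip_force: 0.0
```

```bash
python3 - <<'E'
from h import *
d=grab('wrist','w1');cv2.imwrite('pics/w1b.png',cv2.resize(d['frame'][:,:,::-1],(800,600)))
o=ctrl.get_obs();print(o['tcp_pos'],o['orientation'])
R=Ro.from_euler('z',-.1223).as_matrix()
print(proj(d,[R@p+[.489,.176,0] for p in ([0,0,.108],[.005,0,.108],[-.005,0,.108],[.035,.055,.008],[.035,-.055,.008],[-.035,.055,.008],[-.035,-.055,.008])])*800/560)
E
```

```text
[0.4883792  0.17808689 0.23079629] [-2.35315920e+00 -2.07970734e+00  1.26414952e-03]
[[395.42533429 294.53421748]
 [402.903456   294.50975199]
 [387.94775528 294.55890211]
 [435.86434837 198.96696617]
 [432.80679063 318.97855798]
 [354.44268352 199.27364725]
 [358.30344531 319.21414913]]
```

View pics/w1b.png

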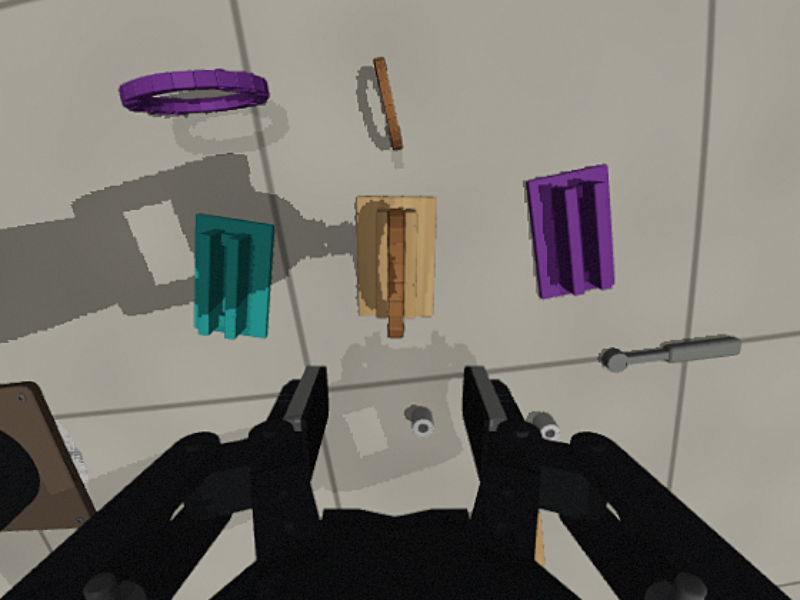

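The wrist picture matches the projected base corners to about 2 px, with the wreath rim at (396, 209–337) centred between the fingers. Next I descend and grip.

Request:
send_rows --targets '[0, 0, 0.1, 0, 0, 0, 0.6, 0, 0, 0.2, 0, 0, 0, 0.6, 0, 0, 0.25, 0, 0, 0, 0.6, 0, 0, 0.294, 0, 0, 0, 0.6, 0, 0, 0.294, 0, 0, 0, 0.6, 0, 0, 0.294, 0, 0, 0, 0.3, 0, 0, 0.294, 0, 0, 0, 0.0, 0, 0, 0.294, 0, 0, 0, 0, 0, 0, 0.294, 0, 0, 0, 0, 0, 0, 0.294, 0, 0, 0, 0]' --newtons 40

```text
time: 2.45
tcp_pos: [0.4902, 0.1785, 0.0863]
orientation: [2.352, 2.08, 0.005]
force: [-0.6, 0.3, 5.7]
gripper_width: 0.0091
grip_force: 41.8
```

Request:
send_rows --targets '[0, 0, -0.02, 0, 0, 0, 0, 0, 0, -0.05, 0, 0, 0, 0, 0, 0, -0.1, 0, 0, 0, 0, 0, 0, -0.15, 0, 0, 0, 0, 0, 0, -0.22, 0, 0, 0, 0, 0, 0, -0.3, 0, 0, 0, 0, 0, 0, -0.34, 0, 0, 0, 0, 0, 0, -0.34, 0, 0, 0, 0, 0, 0, -0.34, 0, 0, 0, 0]'

```text
time: 3.35
tcp_pos: [0.4883, 0.178, 0.2538]
orientation: [-2.353, -2.081, 0.001]
force: [-0.2, -0.5, -0.5]
gripper_width: 0.009
grip_force: 41.0
```

```bash
python3 - <<'E'
from h import *
o=ctrl.get_obs();print(o['tcp_pos'],o['orientation'],o['force'],o['gripper_width'])
R=Ro.from_rotvec(o['orientation']).as_matrix();print(R.round(3))
t=np.array([.5694,-.2015,o['tcp_pos'][2]])
print('shift/0.5',R.T@(t-o['tcp_pos'])/.5)
print('yaw of tool y',np.degrees(np.arctan2(R[1,1],R[0,1])), 'target',np.degrees(.0614))
E
```

```text
[0.48829971 0.17799021 0.25379167] [-2.35290785e+00 -2.08135521e+00  8.41219010e-04] [-0.15629695 -0.5151595  -0.53500293] 0.008962727116797362
[[ 0.122  0.993 -0.001]
 [ 0.993 -0.122 -0.   ]
 [-0.    -0.001 -1.   ]]
shift/0.5 [-7.33516900e-01  2.53600574e-01  5.48454443e-05]
yaw of tool y -7.008795877763363 target 3.517960862103255
```

Request:
send_rows --targets '[-0.08, 0.028, 0, 0, 0, -0.0585, 0, -0.17, 0.058, 0, 0, 0, -0.0585, 0, -0.26, 0.09, 0, 0, 0, -0.0585, 0, -0.35, 0.12, 0, 0, 0, -0.0585, 0, -0.44, 0.152, 0, 0, 0, -0.0585, 0, -0.53, 0.183, 0, 0, 0, -0.0585, 0, -0.62, 0.214, 0, 0, 0, -0.0585, 0, -0.7, 0.242, 0, 0, 0, -0.0585, 0, -0.734, 0.254, 0, 0, 0, -0.0585, 0, -0.734, 0.254, 0, 0, 0, -0.0585, 0]'

```text
time: 4.35
tcp_pos: [0.5691, -0.2032, 0.2514]
orientation: [-2.153, -2.282, 0.002]
force: [-0.6, 0.1, -0.5]
gripper_width: 0.0094
grip_force: 41.0
```

```bash
python3 - <<'E'
from h import *
d=grab('wrist','w2');s=grab('side','s2');t=grab('top','t2')
o=ctrl.get_obs();print(o['tcp_pos'],o['orientation'],o['force'])
f=lambda i,x,y,w,h:cv2.resize(i['frame'][y:y+h,x:x+w,::-1],(400,300),interpolation=cv2.INTER_CUBIC)
cv2.imwrite('pics/c2.png',np.vstack([np.hstack([f(d,0,0,560,420),f(d,180,130,200,150)]),np.hstack([f(t,325,165,100,75),f(s,270,150,200,150)])]))
R=Ro.from_euler('z',.0614).as_matrix()
P=[[a,b,c] for c in(.01,) for a in(.05,-.05) for b in(.067,-.067)]+[[a,b,.118] for a in (-.007,.007) for b in (.036,.054,-.036,-.054)]
P=[R@p+[.5694,-.2015,0] for p in P]
print(np.hstack([P,proj(d,P),proj(s,P)]).round(3))
E
```

```text
[ 0.56947733 -0.20003514  0.2529821 ] [-2.14890178e+00 -2.28768831e+00  2.25361241e-04] [ 0.34352869  0.69528592 -0.40242668]
[[ 6.15000e-01 -1.32000e-01  1.00000e-02  3.16254e+02  1.26893e+02
   3.52789e+02  2.78394e+02]
 [ 6.23000e-01 -2.65000e-01  1.00000e-02  3.12745e+02  2.25262e+02
   4.12904e+02  3.20637e+02]
 [ 5.15000e-01 -1.38000e-01  1.00000e-02  2.37932e+02  1.27192e+02
   3.11911e+02  3.01010e+02]
 [ 5.24000e-01 -2.71000e-01  1.00000e-02  2.42013e+02  2.25422e+02
   3.70896e+02  3.50611e+02]
 [ 5.60000e-01 -1.66000e-01  1.18000e-01  2.69666e+02  1.64298e+02
   3.47578e+02  2.49242e+02]
 [ 5.59000e-01 -1.48000e-01  1.18000e-01  2.69464e+02  1.45039e+02
   3.39576e+02  2.44119e+02]
 [ 5.65000e-01 -2.38000e-01  1.18000e-01  2.70424e+02  2.34488e+02
   3.83050e+02  2.71951e+02]
 [ 5.66000e-01 -2.56000e-01  1.18000e-01  2.70601e+02  2.50418e+02
   3.92890e+02  2.78251e+02]
 [ 5.74000e-01 -1.65000e-01  1.18000e-01  2.84396e+02  1.64251e+02
   3.53780e+02  2.46165e+02]
 [ 5.73000e-01 -1.47000e-01  1.18000e-01  2.84477e+02  1.44986e+02
   3.45747e+02  2.41162e+02]
 [ 5.79000e-01 -2.37000e-01  1.18000e-01  2.84070e+02  2.34459e+02
   3.89336e+02  2.68322e+02]
 [ 5.80000e-01 -2.55000e-01  1.18000e-01  2.83989e+02  2.50392e+02
   3.99185e+02  2.74461e+02]]
```

View pics/c2.png

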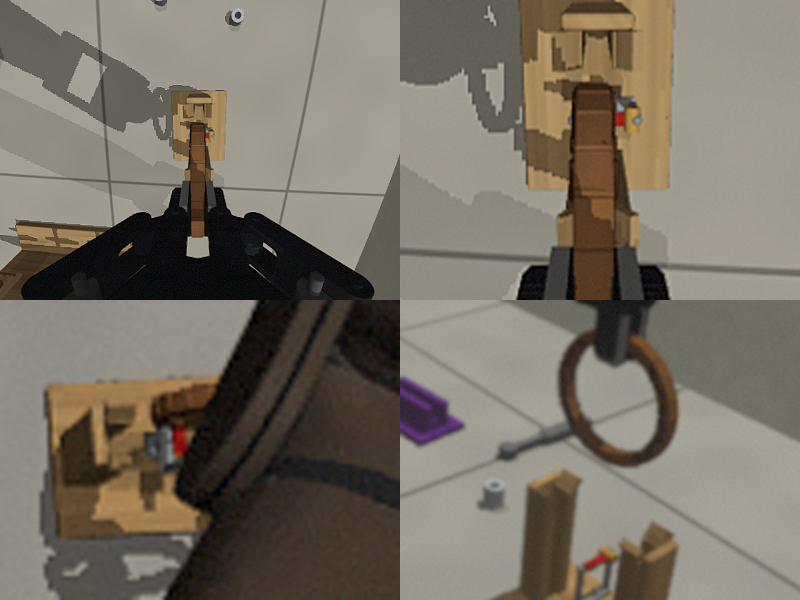

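The wreath is held upright over the stand, and the side crop shows it upright and well clear of the cheeks. In the wrist crop the far cheek's slot spans about 582–612 and the rim 575–613. I'll take one enlarged crop to get the slot centre accurately.

```bash
python3 - <<'E'
from h import *
d=pickle.load(open('w2.pkl','rb'))
i=d['frame'][125:200,232:332,::-1]
cv2.imwrite('pics/c3.png',cv2.resize(i,(800,600),interpolation=cv2.INTER_NEAREST))
R=Ro.from_euler('z',.0614).as_matrix()
for n,P in dict(mouth128=[[0,.036,.128]],wall=[[-.007,.036,.118],[.007,.036,.118],[-.007,.054,.118],[.007,.054,.118]],base=[[-.05,.067,.01],[.05,.067,.01]],gatehinge=[[.018,-.004,.08],[.018,.004,.08]],wre=[[0,0,.1768]]).items():
    P=[R@p+[.5694,-.2015,0] for p in P]; print(n,((proj(d,P)-[232,125])*8).round(0).tolist())
E
```

```text
mouth128 [[360.0, 328.0]]
wall [[301.0, 314.0], [419.0, 314.0], [300.0, 160.0], [420.0, 160.0]]
base [[47.0, 18.0], [674.0, 15.0]]
gatehinge [[491.0, 558.0], [491.0, 502.0]]
wre [[361.0, 768.0]]
```

View pics/c3.png

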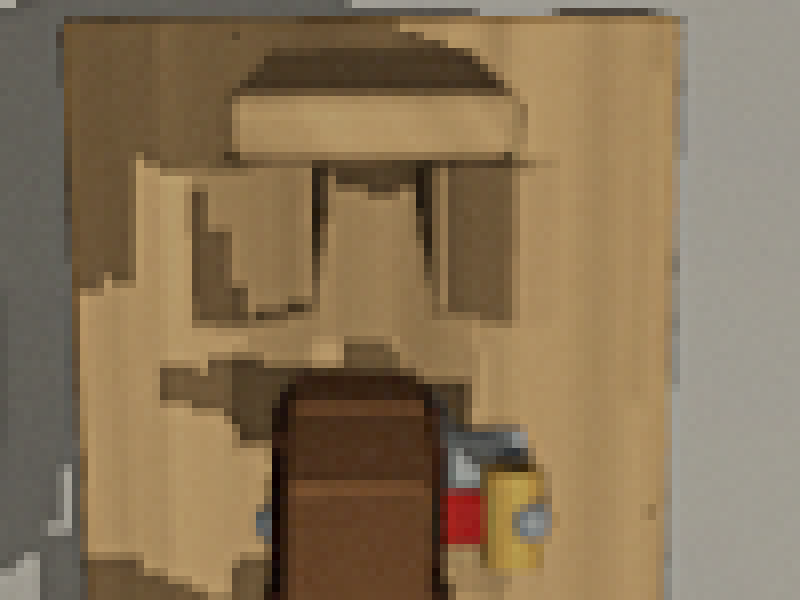

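```bash
python3 - <<'E'
from h import *
np.set_printoptions(precision=4,suppress=True)
d=pickle.load(open('w2.pkl','rb'));s=pickle.load(open('s2.pkl','rb'))
T=[]
for _ in range(12):
    viewer.grab_frame('top'); o=ctrl.get_obs();T.append(np.r_[o['tcp_pos'],o['orientation']])
T=np.array(T);print(T.mean(0),T.std(0)); m=T.mean(0)
R=Ro.from_rotvec(m[3:]).as_matrix();print(R)
th=np.linspace(0,2*np.pi,361)
def ring(r,dy=0,dz=0): # tool frame: x along wreath y, y thickness, z down
    P=np.array([[r*np.cos(a)+dy,w,-.024+.05+dz+r*np.sin(a)] for w in(-.005,.005) for a in th]);return P@R.T+m[:3]
for r in(.05,.04):
    p=proj(s,ring(r));print('side',r,p.min(0),p.max(0))
far=[[.05,-.005,.026],[.05,.005,.026]]
print('wrist far rim crop',(proj(d,np.array(far)@R.T+m[:3])-[232,125])*8)
E
```

```text
[ 0.57   -0.2006  0.2544  0.7175  0.7629  0.0001] [0.0001 0.0006 0.0003 2.027  2.1588 0.0001]
[[ 0.7346  0.2495  0.6309]
 [ 0.2496  0.7653 -0.5933]
 [-0.6309  0.5933  0.4999]]
side 0.05 [358.7361 144.6741] [435.285  190.5185]
side 0.04 [365.9587 149.2493] [427.613  187.1271]
wrist far rim crop [[1028.0824 1121.6357]
 [1097.957  1070.3803]]
```

```bash
python3 - <<'E'
from h import *
np.set_printoptions(precision=4,suppress=True)
d=grab('wrist','w3');s=grab('side','s3');o=ctrl.get_obs()
m=np.array([.57,-.2006,.2544]);R=Ro.from_rotvec(o['orientation']).as_matrix();print(R, np.degrees(np.arctan2(R[1,1],R[0,1])))
th=np.linspace(0,2*np.pi,361)
def ring(r,dy=0,dz=0):
    P=np.array([[r*np.cos(a)+dy,w,-.024+.05+dz+r*np.sin(a)] for w in(-.005,.005) for a in th]);return P@R.T+m
for r in(.05,.04):
    p=proj(s,ring(r));print('side',r,p.min(0),p.max(0))
far=[[.05,-.005,.026],[.05,.005,.026]]
print('wrist far rim crop',(proj(d,np.array(far)@R.T+m)-[232,125])*8)
im=s['frame'].astype(int)
br=((im[...,0]-im[...,2])>25).astype(np.uint8)
br[:,:330]=0;br[:165]=0;br[238:]=0
n,l,st,_=cv2.connectedComponentsWithStats(br);print(st[1:][st[1:,4]>30])
f=lambda i,x,y,w,h:cv2.resize(i['frame'][y:y+h,x:x+w,::-1],(w*8,h*8),interpolation=cv2.INTER_NEAREST)
a=f(d,232,125,100,75)[:,:]; cv2.imwrite('pics/c4.png',np.hstack([cv2.resize(a,(400,300)),cv2.resize(f(s,330,160,100,75),(400,300))]))
E
```

```text
[[-0.0615  0.9981  0.    ]
 [ 0.9981  0.0615  0.    ]
 [-0.      0.     -1.    ]] 3.5252886656198648
side 0.05 [347.3051 157.9951] [408.2155 229.1004]
side 0.04 [352.2515 165.1239] [401.8617 222.3512]
wrist far rim crop [[284.5055 360.2895]
 [421.6704 360.1941]]
[[385 165  25  60 411]
 [353 183  36  47 280]
 [341 234  17   4  40]]
```

View pics/c4.png

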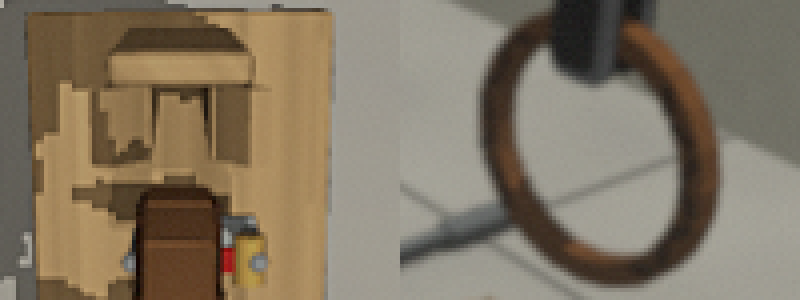

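```bash
python3 - <<'E'
from h import *
np.set_printoptions(precision=1,suppress=True)
d=pickle.load(open('w3.pkl','rb'));s=pickle.load(open('s3.pkl','rb'))
Rs=Ro.from_euler('z',.0614).as_matrix();m=np.array([.57,-.2006,.2544])
c=lambda P:(proj(d,P)-[232,125])*4
st=lambda P:[Rs@p+[.5694,-.2015,0] for p in P]
print('base far',c(st([[-.05,.067,.01],[.05,.067,.01]])),'wall',c(st([[-.007,.036,.118],[.007,.036,.118],[-.007,.054,.118],[.007,.054,.118],[.0,.036,.118]])))
th=np.linspace(-.8,1.2,200)
for dy in(0,-.002,-.004):
    P=[Rs@[w,.05*np.cos(a)+dy,-.0285+.05*np.sin(a)]+m for w in(-.005,.005) for a in th]
    p=c(P);print(dy,p[:,1].min(),p[p[:,1].argmin()], [p[i*200:(i+1)*200][p[i*200:(i+1)*200,1].argmin()] for i in (0,1)])
    th2=np.linspace(0,2*np.pi,300)
    q=proj(s,[Rs@[w,.05*np.cos(a)+dy,-.0285+.05*np.sin(a)]+m for w in(-.005,.005) for a in th2]);print(q.min(0),q.max(0))
E
```

```text
base far [[ 19.2  11.2]
 [330.   11. ]] wall [[144.8 160.6]
 [203.1 160.6]
 [144.2  84.5]
 [203.5  84.5]
 [174.  160.6]]
0 172.26518631110685 [208.9 172.3] [array([144.3, 172.3]), array([208.9, 172.3])]
[347.2 159.7] [407.9 230.6]
-0.002 185.03918771465976 [208.7 185. ] [array([144.5, 185.1]), array([208.7, 185. ])]
[348.1 160.1] [409.2 231.2]
-0.004 197.69408923580193 [208.5 197.7] [array([144.7, 197.7]), array([208.5, 197.7])]
[349.1 160.6] [410.5 231.8]
```

The rim sits about 2.3 mm to −y of the TCP and the slot is about 1 mm to +x of the rim. I'll make that correction, then descend to just inside the mouth.

Request:
send_rows --targets '[0.0032, 0.002, 0, 0, 0, 0, 0, 0.0032, 0.002, 0.03, 0, 0, 0, 0, 0.0032, 0.002, 0.06, 0, 0, 0, 0, 0.0032, 0.002, 0.08, 0, 0, 0, 0, 0.0032, 0.002, 0.09, 0, 0, 0, 0, 0.0032, 0.002, 0.096, 0, 0, 0, 0, 0.0032, 0.002, 0.102, 0, 0, 0, 0, 0.0032, 0.002, 0.108, 0, 0, 0, 0, 0.0032, 0.002, 0.114, 0, 0, 0, 0, 0.0032, 0.002, 0.12, 0, 0, 0, 0]'

```text
time: 6.2
tcp_pos: [0.5711, -0.2, 0.1945]
orientation: [2.152, 2.288, 0.0]
force: [-0.3, 0.8, -0.7]
gripper_width: 0.0091
grip_force: 41.0
```

Request:
send_rows --targets '[0, 0, 0.004, 0, 0, 0, 0, 0, 0, 0.008, 0, 0, 0, 0, 0, 0, 0.012, 0, 0, 0, 0, 0, 0, 0.016, 0, 0, 0, 0, 0, 0, 0.02, 0, 0, 0, 0, 0, 0, 0.024, 0, 0, 0, 0, 0, 0, 0.028, 0, 0, 0, 0]'

```text
time: 6.9
tcp_pos: [0.571, -0.1999, 0.1801]
orientation: [2.152, 2.289, -0.0]
force: [-0.3, 0.1, -0.9]
gripper_width: 0.0093
grip_force: 41.0
```

Request:
send_rows --targets '[0, 0, 0.004, 0, 0, 0, 0, 0, 0, 0.008, 0, 0, 0, 0, 0, 0, 0.012, 0, 0, 0, 0]'

```text
time: 7.2
tcp_pos: [0.571, -0.1999, 0.1741]
orientation: [2.152, 2.289, -0.0]
force: [-0.4, -0.2, -0.0]
gripper_width: 0.0092
grip_force: 41.0
```

Request:
send_rows --targets '[0, 0, 0.004, 0, 0, 0, 0, 0, 0, 0.008, 0, 0, 0, 0, 0, 0, 0.012, 0, 0, 0, 0]'

```text
time: 7.5
tcp_pos: [0.571, -0.1999, 0.1682]
orientation: [-2.152, -2.289, -0.0]
force: [-0.1, -0.0, -0.3]
gripper_width: 0.009
grip_force: 41.0
```

Request:
send_rows --targets '[0, 0, 0.004, 0, 0, 0, 0, 0, 0, 0.008, 0, 0, 0, 0, 0, 0, 0.012, 0, 0, 0, 0]'

```text
time: 7.8
tcp_pos: [0.571, -0.1999, 0.1621]
orientation: [-2.152, -2.289, -0.0]
force: [0.4, 0.1, -0.4]
gripper_width: 0.0093
grip_force: 41.0
```

Request:
send_rows --targets '[0, 0, 0.004, 0, 0, 0, 0, 0, 0, 0.008, 0, 0, 0, 0, 0, 0, 0.012, 0, 0, 0, 0]'

```text
time: 8.1
tcp_pos: [0.571, -0.1999, 0.1562]
orientation: [2.152, 2.289, 0.0]
force: [-0.4, -0.2, -1.5]
gripper_width: 0.0091
grip_force: 41.0
```

Request:
send_rows --targets '[0, 0, 0.004, 0, 0, 0, 0, 0, 0, 0.008, 0, 0, 0, 0, 0, 0, 0.012, 0, 0, 0, 0]'

```text
time: 8.4
tcp_pos: [0.5713, -0.2001, 0.1511]
orientation: [2.151, 2.288, 0.0]
force: [-2.0, -1.0, 4.1]
gripper_width: 0.009
grip_force: 41.5
```

First contact came at a TCP z of about 0.154. I'm pressing on in small steps.

Request:
send_rows --targets '[0, 0, 0.004, 0, 0, 0, 0, 0, 0, 0.008, 0, 0, 0, 0]'

```text
time: 8.6
tcp_pos: [0.5715, -0.2001, 0.1472]
orientation: [2.151, 2.288, 0.001]
force: [-0.4, 0.5, 4.3]
gripper_width: 0.0091
grip_force: 41.6
```

Request:
send_rows --targets '[0, 0, 0.004, 0, 0, 0, 0, 0, 0, 0.008, 0, 0, 0, 0]'

```text
time: 8.8
tcp_pos: [0.5716, -0.2002, 0.1432]
orientation: [2.151, 2.287, 0.001]
force: [-1.3, 0.2, 5.5]
gripper_width: 0.0091
grip_force: 41.7
```

Request:
send_rows --targets '[0, 0, 0.004, 0, 0, 0, 0, 0, 0, 0.008, 0, 0, 0, 0, 0, 0, 0.012, 0, 0, 0, 0]'

```text
time: 9.1
tcp_pos: [0.5708, -0.2001, 0.1362]
orientation: [-2.152, -2.289, 0.001]
force: [-1.1, 0.1, 3.6]
gripper_width: 0.009
grip_force: 41.5
```

Request:
send_rows --targets '[0, 0, 0.004, 0, 0, 0, 0, 0, 0, 0.008, 0, 0, 0, 0, 0, 0, 0.012, 0, 0, 0, 0]'

```text
time: 9.4
tcp_pos: [0.5705, -0.1998, 0.1296]
orientation: [-2.151, -2.288, 0.001]
force: [-1.7, 0.8, 3.3]
gripper_width: 0.0093
grip_force: 41.4
```

Request:
send_rows --targets '[0, 0, 0.003, 0, 0, 0, 0, 0, 0, 0.006, 0, 0, 0, 0]'

```text
time: 9.6
tcp_pos: [0.5704, -0.1997, 0.1264]
orientation: [-2.151, -2.288, 0.001]
force: [-2.1, 0.0, 0.9]
gripper_width: 0.0091
grip_force: 41.3
```

Request:
send_rows --targets '[0, 0, 0.002, 0, 0, 0, 0, 0, 0, 0.004, 0, 0, 0, 0]'

```text
time: 9.8
tcp_pos: [0.5706, -0.1998, 0.1249]
orientation: [-2.151, -2.288, 0.001]
force: [-3.2, 1.0, 2.2]
gripper_width: 0.0091
grip_force: 41.3
```

Request:
send_rows --targets '[0, 0, 0.002, 0, 0, 0, 0, 0, 0, 0.004, 0, 0, 0, 0]'

```text
time: 10.0
tcp_pos: [0.5707, -0.1999, 0.1231]
orientation: [-2.152, -2.288, 0.001]
force: [-3.2, 0.7, 1.2]
gripper_width: 0.0091
grip_force: 41.3
```

Request:
send_rows --targets '[0, 0, 0.002, 0, 0, 0, 0, 0, 0, 0.004, 0, 0, 0, 0]'

```text
time: 10.2
tcp_pos: [0.5708, -0.1999, 0.1211]
orientation: [-2.152, -2.289, 0.0]
force: [-2.4, 0.5, 1.0]
gripper_width: 0.0088
grip_force: 41.3
```

Request:
send_rows --targets '[0, 0, 0.002, 0, 0, 0, 0, 0, 0, 0.002, 0, 0, 0, 0]'

```text
time: 10.4
tcp_pos: [0.5714, -0.1998, 0.12]
orientation: [2.152, 2.287, 0.002]
force: [0.3, -0.1, 0.1]
gripper_width: 0.0088
grip_force: 41.0
```

The forces dropped to zero and x sprang back, so the gate has probably snapped. I'll check by eye.

```bash
python3 - <<'E'
from h import *
s=grab('side','s5');w=grab('wrist','w5');a=pickle.load(open('side1.pkl','rb'))
f=lambda i,x,y,w,h:cv2.resize(i['frame'][y:y+h,x:x+w,::-1],(400,400),interpolation=cv2.INTER_CUBIC)
cv2.imwrite('pics/c5.png',np.hstack([f(s,335,245,70,70),f(a,335,245,70,70)]))
print(ctrl.get_obs()['force'])
E
```

```text
[ 0.24059003 -1.0276118  -0.31692186]
```

View pics/c5.png

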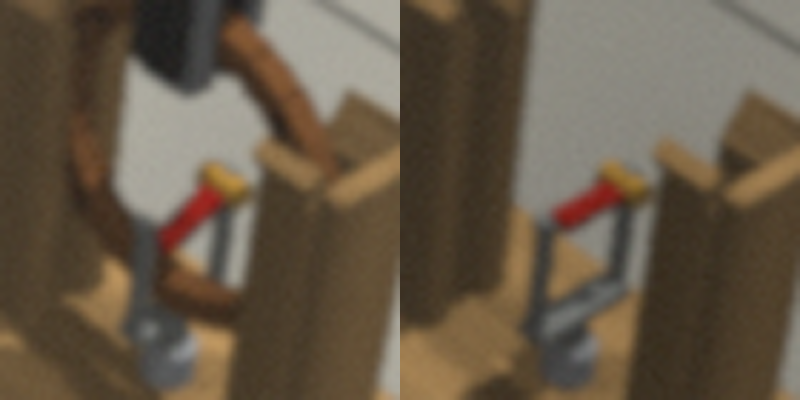

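The rim is below the red gate, whose tip is at (165,245) against (160,220) when shut, so it looks mid-swing. I'll give it a moment and look again.

Request:
send_rows --targets '[0, 0, 0, 0, 0, 0, 0, 0, 0, 0, 0, 0, 0, 0, 0, 0, 0, 0, 0, 0, 0]'

```text
time: 10.8
tcp_pos: [0.5713, -0.2, 0.1205]
orientation: [2.152, 2.288, 0.001]
force: [0.2, -0.8, -0.0]
gripper_width: 0.0086
grip_force: 41.0
```

```bash
python3 - <<'E'
from h import *
s=grab('side','s6');a=pickle.load(open('side1.pkl','rb'));b=pickle.load(open('s5.pkl','rb'))
for i in(a,b,s):
    m=i['frame'][245:315,335:405].astype(int);r=(m[...,0]-m[...,1]>90);p=np.argwhere(r);print(len(p),p.min(0),p.max(0))
f=lambda i,x,y,w,h:cv2.resize(i['frame'][y:y+h,x:x+w,::-1],(400,400),interpolation=cv2.INTER_CUBIC)
cv2.imwrite('pics/c6.png',f(s,335,245,70,70))
E
```

```text
14 [33 29] [37 36]
19 [33 30] [40 37]
13 [32 32] [36 37]
```

View pics/c6.png

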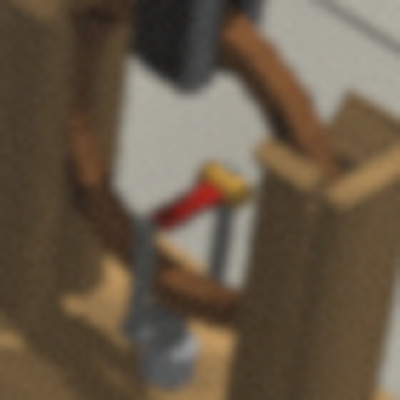

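The gate is shut again with its tip at (160,222), level above the rim. Now I release and retreat upward.

Request:
send_rows --targets '[0, 0, 0, 0, 0, 0, 0.3, 0, 0, 0, 0, 0, 0, 0.5, 0, 0, 0, 0, 0, 0, 0.5, 0, 0, 0, 0, 0, 0, 0.5, 0, 0, 0, 0, 0, 0, 0.5]'

```text
time: 11.35
tcp_pos: [0.571, -0.1999, 0.1204]
orientation: [2.152, 2.289, 0.0]
force: [-0.2, 0.1, -0.3]
gripper_width: 0.0422
grip_force: 0.0
```

Request:
send_rows --targets '[0, 0, -0.02, 0, 0, 0, 0.5, 0, 0, -0.06, 0, 0, 0, 0.5, 0, 0, -0.12, 0, 0, 0, 0.5, 0, 0, -0.18, 0, 0, 0, 0.5, 0, 0, -0.24, 0, 0, 0, 0.5, 0, 0, -0.3, 0, 0, 0, 0.5, 0, 0, -0.3, 0, 0, 0, 0.5, 0, 0, -0.3, 0, 0, 0, 0.5]'

```text
time: 12.15
tcp_pos: [0.5713, -0.2001, 0.2718]
orientation: [2.15, 2.287, 0.001]
force: [-0.2, -0.3, -0.3]
gripper_width: 0.0427
grip_force: 0.0
```

```bash
python3 - <<'E'
from h import *
s=grab('side','s7');print(ctrl.get_obs()['force'],ctrl.get_obs()['tcp_pos'])
cv2.imwrite('pics/c7.png',cv2.resize(s['frame'][180:360,225:465,::-1],(800,600),interpolation=cv2.INTER_CUBIC))
E
```

```text
[ 0.44419357  0.2292665  -0.07904241] [ 0.57066794 -0.19975631  0.27003044]
```

View pics/c7.png

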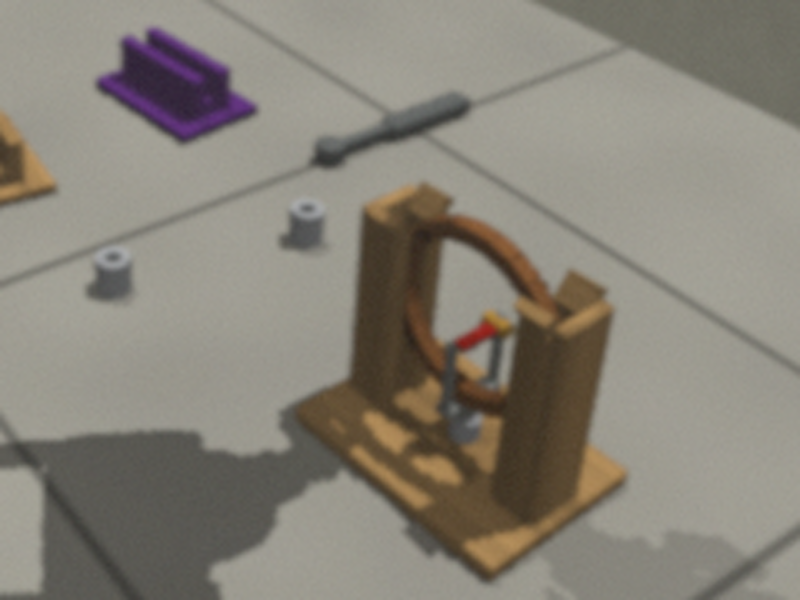

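The wreath stands free in the stand with the red gate (475,335) shut above its lower rim. The spacers at (113,272) and (307,223) and the tool at (390,130) are undisturbed.

```bash
python3 -c "
from bench import ctrl
print(ctrl.job_done())"
```

```text
the job is handed in; nothing more can be done
None
```

The wreath is standing caught in the snap hook with the gate shut above its lower rim, the spacers and setting tool look untouched in the last picture, and the job was handed in at about 12 s (limit 54 s); the highest push read on the way down was 5.5 N.

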